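# Load the stamp rack and slide its carriage up to the row

### The arm

A 6-joint arm with a two-finger parallel gripper is mounted at the origin on the work surface; the furniture and walls round the work are solid. World frame = base frame: x ahead of the robot, y to its left, z up, the work surface at z = 0. Lengths are in mm, angles in rad, forces in N, time in s.
With the tool pointing down it reaches from about 275 to 1000 mm from the base axis. Payload 8.4 kg.
Tool frame: the origin (TCP) lies between the finger pads; the fingertips stand r.finger_overhang ahead of it and the grasp point (between the pads) is the TCP (r.finger_overhang is the distance from the TCP to the fingertips, in mm); z points along the fingers, y is the line along which they close (so a half turn about z gives the same grasp; the last joint's range is limited). The gripper opens to 85 mm and grips with 20 to 120 N. Pads are 22 mm wide; open, the fingers measure 114 mm over their backs; the gripper's body (76 mm by 85 mm) begins 54 mm behind the grasp point. The pads swing forward as they close: fully open they stand 13 mm farther back than shut.
Start: joints at [-1.317, 0.353, 1.633, -0, 1.155, -0.002], TCP at [158.136, -604.666, 228.981] pointing down, gripper open.
Joint ranges: [-2.63, 2.63], [-0.92, 2.1], [0.06, 2.66], [-1.3, 4.44], [0, 2.69], [-3.02, 3.02]. Speed limits (rad/s): [2.22, 2.22, 2.79, 3.14, 3.14, 3.14].

### API

Orientations are given as [roll, pitch, yaw] about the fixed x, y, z axes, in that order (R = Rz(yaw) Ry(pitch) Rx(roll)).
In Python, from rig import r, cams, sign_off gives the robot as it stands.
- The arm moves only by the shell command python3 -m crank 'ROWS' [FORCE]. ROWS is JSON, a list of rows, each a list of 7 numbers: the shift along the tool's x, y, z in m, then the turn, a rotation vector about the tool's x, y, z in rad, then the closure, from 0 (fully open) to 1 (shut). In form: [[dx, dy, dz, ax, ay, az, gripper], ...]. A call has 1 to 5 rows; each row is the pose to reach, as a shift and turn from the pose commanded when the call began, along the tool's axes at that moment; what a row does not reach only later rows make up. A row lasts 1/10 s, in which the tool goes at most 50 mm and 8.59 degrees, less where a joint would pass 70% of its speed; a pose out of reach is approached as far as the arm can. A call with a gripper value outside its range is refused whole. The fingers move at their own pace and stop on an object; FORCE is the grip in N (left out, the last holds). Time passes only in rows, so rows that repeat a pose let the fingers close. It gives the time, the measured TCP pose, the force, the opening and the grip force at its end, in the units of the state.
- r.sense(): the state, without advancing time (a new reading comes with each control period).
- cams.grab_frame(name): name is "scene" or "top"; returns a dict with "image" (384x512x3 uint8, red, green, blue), "fx", "fy", "cx", "cy" (pixels), "position" and "orientation" of the camera in the world. Camera axes: x right, y down, z forward; pixel columns grow to the right and rows downward; lengths in mm; the calibration is good to about 2 mm. A picture is of the moment at which its call begins. There is no depth.
- sign_off(): hands the job in; it is judged then, once.
The state is a dict: "clock": time; "qpos": joint angles; "qvel": joint speeds; "joint_efforts": joint torques, N m; "eef_pos": TCP position; "tcp_rot": TCP orientation; "contact_force": force on the tool from outside, world axes, zero at the start; "wrist_torque": the same for the moment, N m; "opening": opening from 0.0 (shut) to 1.0 (fully open); "grasp_force": force on a finger pad.
Only numpy, scipy, OpenCV 4.12 (cv2) and the standard library are available. Lean on these libraries where they do the work, as an engineer would, in place of code of your own. Each camera call takes 0.05 s, during which the arm holds its last target. There are 200 camera calls.

### The job

Slide the rack's carriage fully back to its stop by the orange grip, then stand the two wooden block stamps that are standing out on the desk top upright in the rack beside the one already there, so that the row steps down from the tallest at the end plate to the shortest beside the carriage. Then slide the carriage up against the row so that the three stamps are held together, snug against the end plate, and let go. Do not tip any of the three stamps over, and leave the other things on the desk where they are.

Things in the scene. Friction and masses are not known exactly. Their poses are not given: they have to be found in the camera images.
- rack: stamp rack fixed to the desk: pale wooden base 110 (x) x 205 (y) mm, row along its y. Origin: centre of underside, on the desk. Floor for stamps at z 10 mm. Tall end plate (100 wide, top z 88) at +y, inner face at y +86.5; low wooden stop (top z 44) at y -90.5 to -102.5. Steel guide rods, 10 mm diameter, along y at x -37 and +37 (tops z 25): clear width 64 mm
- carriage (a joint): slide of the grey carriage on the rods. Value (m) = clear gap from the end plate's inner face to the carriage's flat front face; 0.130 = at the stop, fully back (moves to rack -y as it grows). About 2 N friction and damping of 4 N s/m; stays where left. Front face 92 mm wide, top z 70 mm; carriage 46 mm long behind it
- grip (a point): point in the carriage's orange upright grip, pinched from above across rack x: grip is 22 mm (rack x) by 28 mm (rack y), from z 70 to 107 mm above the desk. The point is on its centre line, 24 mm behind the carriage's front face, at z 92 mm. Axes parallel to the rack's
- cord (a point): fixed obstacle: foot of a black power cord about 10 mm thick that hangs to the desk top here; from here it rises almost straight up, leaning by 25 mm towards the robot, to far above the arm. It is solid: arm and gripper must pass beside it, never sweep through it
- towels (a point): fixed obstacle: pack of white towels in a blue tray, 245 x 135 mm in plan, top at z 125 mm; this point is the centre of its footprint, its long axis points from the robot's left front to the right back (direction x 0.91, y -0.41)
- tray (a point): fixed obstacle: dark red two-storey paper tray, rim at z 101 mm; this point is its front left corner at desk height. Its left side runs 320 mm away from the robot (direction x 0.99, y -0.10), its front side 370 mm to the right (direction x -0.10, y -0.99)
- tall_stamp: brown wooden stamp block, 51 (x) x 19 (y) x 83 (z) mm, upright, in the rack from the start near the end plate. Origin: centre of its underside; z is up
- middle_stamp: dark speckled brown wooden stamp block with a pale label on one narrow upright side, 46 (x) x 22 (y) x 72 (z) mm, about 50 g, standing upright on the desk. Origin: centre of its underside. To fit between the others it stands with its x along the rack's x, either way round
- short_stamp: pale brown plain wooden stamp block, 52 (x) x 30 (y) x 62 (z) mm, about 65 g, standing upright on the desk. Origin: centre of its underside. It stands in the rack with its x along the rack's x, either way round
- carton: bystander: green and white printed carton, 40 x 34 x 86 mm, upright. Origin: centre of its underside
- glue: bystander: glue stick with green cap, 24 mm diameter, 82 mm tall, upright. Origin: centre of its underside
- knob_stamp: bystander: rubber stamp with a round white knob, foot 30 x 30 mm, 90 mm tall, upright. Origin: centre of its underside
- gift: bystander: white cubic gift box, 66 x 68 x 66 mm. Origin: centre of its underside
Things that resemble listed ones, but are neither listed nor needed, are in the scene too. Leave any blue, turquoise or yellow look-alike of the short_stamp alone.

How it is judged (in metres and radians):
On the way, in this order (a step that is already met when the one before it is completed fails the run):
1. the carriage is fully back at its stop (joint above 0.125) (value of joint carriage above 0.125 m), for 0.2 s.
2. all three stamps stand upright in the rack between the end plate and the carriage, let go (y of tall_stamp in the frame of rack between -0.04 and 0.0865 m and x of tall_stamp in the frame of rack between -0.015 and 0.015 m and z of tall_stamp in the frame of rack between 0.006 and 0.014 m and angle between each of tall_stamp, middle_stamp, short_stamp's own z axis and vertical below 0.1 rad and angle between the x axis of each of tall_stamp, middle_stamp, short_stamp and the x axis of rack, either way round below 0.2 rad and linear speed of each of tall_stamp, middle_stamp, short_stamp below 0.02 m/s and y of middle_stamp in the frame of rack between -0.04 and 0.0865 m and x of middle_stamp in the frame of rack between -0.015 and 0.015 m and z of middle_stamp in the frame of rack between 0.006 and 0.014 m and y of short_stamp in the frame of rack between -0.04 and 0.0865 m and x of short_stamp in the frame of rack between -0.015 and 0.015 m and z of short_stamp in the frame of rack between 0.006 and 0.014 m and contact force between the fingers and tall_stamp below 0.3 N and contact force between the fingers and middle_stamp below 0.3 N and contact force between the fingers and short_stamp below 0.3 N), for 0.2 s.
At the end, for the whole second after the job is handed in: Carriage joint at rest below 0.077 (the row is 71 mm thick: at most 6 mm slack); the three stamps upright (0.1 rad) and still on the rack floor, within 15 mm of its centre line, square within 0.2 rad, in the order tall (at the end plate), middle, short (by the carriage) (value of joint carriage below 0.077 m and velocity of joint carriage between -0.01 and 0.01 m/s and y of tall_stamp in the frame of rack between 0.067 and 0.0865 m and x of tall_stamp in the frame of rack between -0.015 and 0.015 m and z of tall_stamp in the frame of rack between 0.006 and 0.014 m and angle between each of tall_stamp, middle_stamp, short_stamp's own z axis and vertical below 0.1 rad and angle between the x axis of each of tall_stamp, middle_stamp, short_stamp and the x axis of rack, either way round below 0.2 rad and linear speed of each of tall_stamp, middle_stamp, short_stamp below 0.02 m/s and y of middle_stamp in the frame of rack between 0.0455 and 0.067 m and x of middle_stamp in the frame of rack between -0.015 and 0.015 m and z of middle_stamp in the frame of rack between 0.006 and 0.014 m and y of short_stamp in the frame of rack between 0.018 and 0.0455 m and x of short_stamp in the frame of rack between -0.015 and 0.015 m and z of short_stamp in the frame of rack between 0.006 and 0.014 m); the robot touches nothing.
It fails at once if a stamp of the row is tipped over (tilted more than 0.6 rad) (angle between any of tall_stamp, middle_stamp, short_stamp's own z axis and vertical above 0.6 rad).
It fails at once if a bystander is moved more than 25 mm or tipped (distance of any of carton, glue, knob_stamp, gift from where it was at the start of the episode above 0.025 m or angle between any of carton, glue, knob_stamp, gift's own z axis and vertical above 0.4 rad).
It also fails if it takes over 72 s, if anything falls off the work surface, if the arm or the gripper's body presses on something with over 40 N, if the wrist force passes 120 N, or if a joint passes its speed limit or range.

## Working session

There is one attempt and no reset: what is moved stays moved. The work goes in short steps, Python scripts to look and compute and a shell command to move; the robot and the scene stay as the last step left them, time stands still between calls to the robot, and variables do not carry over. Pictures are saved under pics/ and viewed, at most 10 in all, crops included, and the job is handed in when it is done.

```bash
mkdir -p pics; ls
python3 - <<'E'
from rig import r,cams
import cv2,pickle
print(r.sense(), r.finger_overhang)
for n in("scene","top"):
    f=cams.grab_frame(n); pickle.dump(f,open(f"pics/{n}0.pkl","wb"))
    print(n,[f[k] for k in("fx","fy","cx","cy","position","orientation")])
    cv2.imwrite(f"pics/{n}0.png",cv2.resize(f["image"][...,::-1],(800,600),interpolation=cv2.INTER_CUBIC))
E
```

```text
pics
{'clock': 0.0, 'qpos': array([-1.31739910e+00,  3.53665181e-01,  1.63413119e+00,  1.30167148e-05,
        1.15521386e+00, -2.38469818e-03]), 'qvel': array([ 1.24782574e-04, -5.46123939e-06, -3.94880455e-04,  4.21925092e-04,
        1.13734723e-03, -6.66333364e-04]), 'joint_efforts': array([ 2.81466731e-03, -6.05245185e+01, -3.42061794e+01,  2.62409667e-04,
        9.48574743e-03,  2.33510065e-05]), 'eef_pos': array([ 158.01824692, -604.19456401,  228.2523118 ]), 'tcp_rot': array([-3.14017510e+00, -1.52817603e-05,  2.55776653e-01]), 'contact_force': array([ 0.57599953,  0.6211321 , -0.10297952]), 'wrist_torque': array([ 0.01845745,  0.06496791, -0.01171826]), 'grasp_force': 0.0, 'opening': 0.9995211066777383} 19.0
scene [437.50411621938457, 437.50411621938457, 258.94008854131766, 190.2581667683765, array([-500.60393216,  692.92675658,  746.94608984]), array([-2.03171886, -0.01840582, -2.20371951])]
top [474.523431351803, 474.523431351803, 261.28296181355825, 188.61007214304055, array([ 394.26333849,  -96.32180401, 1349.40016569]), array([-2.98636238e+00, -1.80086136e-03, -1.57491104e+00])]
```

View pics/scene0.png

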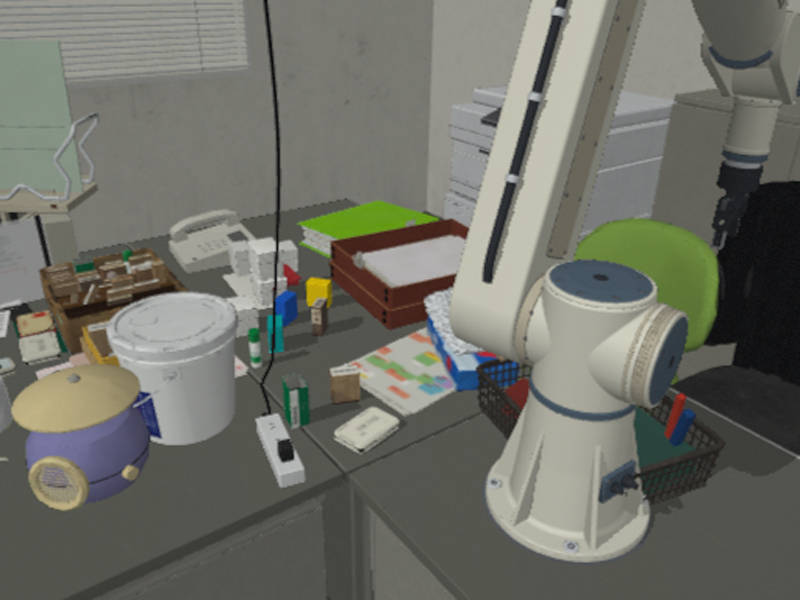

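View pics/top0.png

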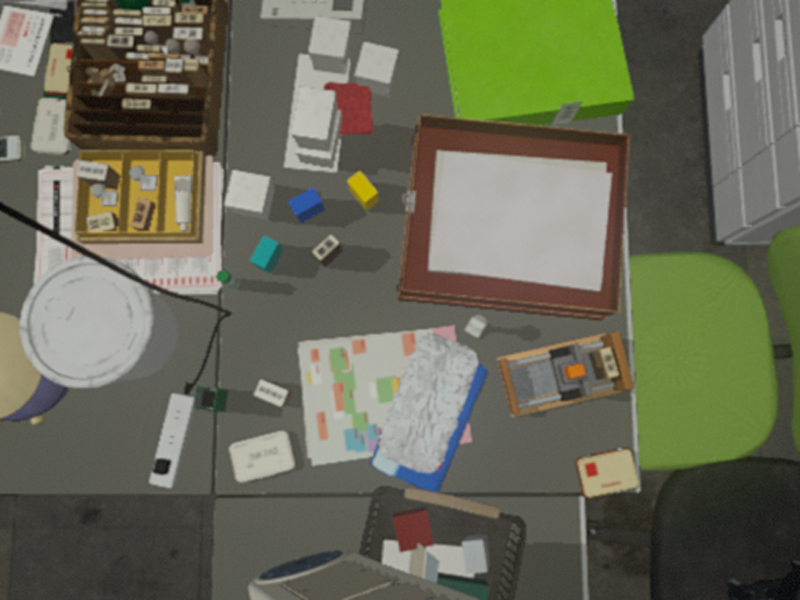

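The scene view shows middle_stamp at about (319,316) and short_stamp at (345,385). In the top view middle_stamp is at (326,249), short_stamp at (270,392), and the rack at (567,375) with its end plate to the right. The cord foot is near (230,313), the carton at (210,398), the glue at (223,277) and the knob_stamp at (477,326). Next I'll zoom in on these.

Run:
```python
import pickle,cv2,numpy as np
T=pickle.load(open("pics/top0.pkl","rb"))["image"][...,::-1];S=pickle.load(open("pics/scene0.pkl","rb"))["image"][...,::-1]
def crop(I,x,y,w,h,s): 
    c=cv2.resize(I[y:y+h,x:x+w],None,fx=s,fy=s,interpolation=cv2.INTER_NEAREST)
    c=cv2.convertScaleAbs(c,alpha=1.4)
    for i in range(0,w,5): cv2.line(c,(i*s,0),(i*s,8 if i%10 else 16),(0,255,255),1)
    for i in range(0,h,5): cv2.line(c,(0,i*s),(8 if i%10 else 16,i*s),(0,255,255),1)
    return c
C=np.zeros((600,800,3),np.uint8)
C[:390,:600]=crop(T,315,205,100,65,6)
C[400:600,0:200]=crop(T,195,145,25,25,8)
C[400:600,200:400]=crop(T,160,238,25,25,8)
C[400:600,400:600]=crop(S,190,185,25,25,8)
C[400:600,600:800]=crop(S,208,230,25,25,8)
C[0:195,605:800]=crop(T,295,195,15,15,13)
cv2.imwrite("pics/crop1.png",C)
```

```text
(no output)
```

View pics/crop1.png

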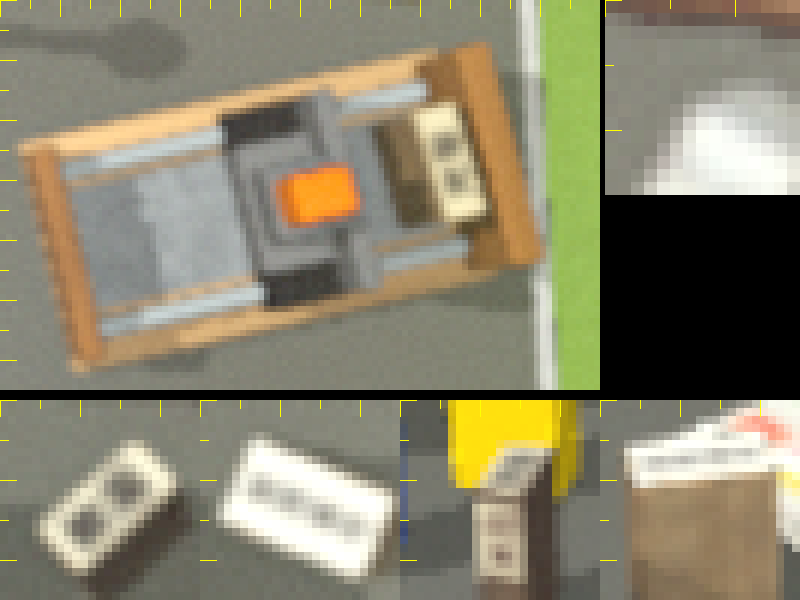

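```bash
cat > h.py <<'E'
import pickle,cv2,numpy as np
from scipy.spatial.transform import Rotation as R
def load(n): return pickle.load(open(f"pics/{n}.pkl","rb"))
def ray(f,p):
    d=np.array([(p[0]-f["cx"])/f["fx"],(p[1]-f["cy"])/f["fy"],1]); d=R.from_euler("xyz",f["orientation"]).apply(d)
    return f["position"],d/np.linalg.norm(d)
def at_z(f,p,z): o,d=ray(f,p); return o+d*(z-o[2])/d[2]
def tri(f,p,g,q):
    o,d=ray(f,p);e,c=ray(g,q); s=np.linalg.lstsq(np.c_[d,-c],e-o,rcond=None)[0]
    a,b=o+d*s[0],e+c*s[1]; return (a+b)/2,np.linalg.norm(a-b)
def cp(x0,y0,ox,oy,s): return lambda u,v:(x0+(u-ox)/s-.5,y0+(v-oy)/s-.5)
E
python3 - <<'E'
from h import *
np.set_printoptions(precision=1,suppress=True)
T=load("top0");S=load("scene0")
k=cp(315,205,0,0,6);m=cp(195,145,0,400,8);s=cp(160,238,200,400,8);ms=cp(190,185,400,400,8);ss=cp(208,230,600,400,8)
def rect(name,pts,z):
    P=np.array([at_z(T,p,z)for p in pts]); c=P.mean(0); e=np.diff(np.r_[P,P[:1]],axis=0)[:,:2]
    print(name,c,"edges",np.linalg.norm(e,axis=1),"dir",np.degrees(np.arctan2(e[:,1],e[:,0])))
rect("middle",[m(38,522),m(135,440),m(177,480),m(80,575)],72)
rect("short",[s(258,435),s(398,490),s(360,578),s(218,518)],62)
rect("grip",[k(290,172),k(352,165),k(359,217),k(298,226)],107)
rect("tall",[k(415,106),k(454,100),k(487,215),k(446,226)],93)
rect("endpl",[k(458,48),k(490,43),k(544,262),k(510,268)],88)
rect("stop",[k(22,150),k(53,145),k(103,358),k(73,363)],44)
for n,a,b in[("s",s(218,518),ss(628,488)),("s",s(360,578),ss(778,472)),("s",s(258,435),ss(625,450)),("m",m(38,522),ms(475,490)),("m",m(80,575),ms(528,492)),("m",m(177,480),ms(555,450))]: print(n,*tri(T,a,S,b))
for n,p,z in[("cord",(230,313),0),("carton",(210,398),86),("glue",(223,277),82),("knob",(477,325),90),("gift",(248,193),66),("towC",(430,405),125),("trayFL",(402,298),101),("blue",(306,205),62),("teal",(265,253),62),("yel",(362,189),62)]:
    print(n,at_z(T,(p[0]*.64-.2,p[1]*.64-.2),z))
E
```

```text
middle [681.3  47.   72. ] edges [43.8 20.4 46.8 23.7] dir [ -48.9 -134.1  135.3   38.3]
short [427.7 138.6  62. ] edges [51.1 31.6 52.2 30.5] dir [-111.4  157.5   67.3  -24.6]
grip [ 459.8 -378.9  107. ] edges [27.3 22.7 26.9 23.5] dir [ -83.8 -174.6   98.1    6.4]
tall [ 475.  -438.1   93. ] edges [17.6 52.1 18.8 54. ] dir [ -81.5 -166.5  104.5   12.1]
endpl [ 478.3 -461.7   88. ] edges [14.5 98.7 15.3 99. ] dir [ -81.4 -168.8   99.6   10.7]
stop [ 437.1 -272.8   44. ] edges [14.4 98.6 13.8 98.6] dir [ -81.1 -168.1   99.1   12.2]
s [423.6 169.1  60.5] 0.08828886564918219
s [402.8 120.1  60.5] 2.0692272549055697
s [450.7 155.9  57.8] 2.6388986127275698
m [674.5  69.6  69.4] 3.8905014128751367
m [655.4  54.6  72.2] 3.5583484509349392
m [689.3  21.9  68.8] 3.8475133724829798
cord [573.3 228.1   0. ]
carton [417.4 236.3  86. ]
glue [625.5 222.6  82. ]
knob [ 539.  -216.1   90. ]
gift [781.  187.2  66. ]
towC [ 403.9 -133.6  125. ]
trayFL [584.5 -88.2 101. ]
blue [759.6  83.6  62. ]
teal [672.1 154.7  62. ]
yel [788.9 -16.6  62. ]
```

```bash
cat > to.py <<'E'
# waypoints "x y z yawdeg" -> tool-frame shift (m) and turn (rad), first from the measured pose, next from each other
import sys,numpy as np
from scipy.spatial.transform import Rotation as R
from rig import r
s=r.sense(); p=s["eef_pos"]; q=R.from_euler("xyz",s["tcp_rot"])
print("t %.2f"%s["clock"],p.round(1),np.degrees(s["tcp_rot"]).round(2),"open %.3f"%s["opening"],s["contact_force"].round(1),"q",s["qpos"].round(2))
for w in sys.argv[1:]:
    w=np.array(w.split(),float); n=R.from_euler("xyz",[np.pi,0,np.radians(w[3])])
    print((q.inv().apply(w[:3]-p)/1000).round(4),(q.inv()*n).as_rotvec().round(4)); p,q=w[:3],n
E
python3 to.py "309 -491 230 58" "460 -379 230 102" "460 -379 97 102"
```

```text
t 0.10 [ 158.  -604.3  228.4] [-179.93    0.     14.66] open 0.999 [ 0.2 -0.3  0.3] q [-1.32  0.35  1.63 -0.    1.16 -0.  ]
[ 0.1748 -0.0714 -0.0016] [-1.100e-03 -4.000e-04 -7.565e-01]
[0.175  0.0687 0.    ] [ 0.      0.     -0.7679]
[ 0.    -0.     0.133] [0. 0. 0.]
```

```bash
python3 -m crank '[[0.035,-0.014,0,0,0,-0.149,0.3],[0.07,-0.028,0,0,0,-0.298,0.3],[0.105,-0.042,0,0,0,-0.447,0.3],[0.14,-0.056,0,0,0,-0.596,0.3],[0.175,-0.071,0,0,0,-0.745,0.3]]' 30; python3 to.py "460 -379 230 102" "460 -379 97 102"
```

```text
clock: 0.6
eef_pos: [310.4, -490.6, 228.7]
tcp_rot: [-3.141, -0.0, 1.007]
contact_force: [-0.1, -0.2, 1.2]
opening: 0.698
grasp_force: 0.0
t 0.60 [ 310.4 -490.6  228.7] [-1.7998e+02 -1.0000e-02  5.7680e+01] open 0.698 [-0.1 -0.2  1.2] q [-1.01  0.28  1.73 -0.    1.13 -0.45]
[ 0.1743  0.0668 -0.0013] [-3.000e-04 -4.000e-04 -7.735e-01]
[ 0.    -0.     0.133] [0. 0. 0.]
```

```bash
python3 -m crank '[[0.035,0.013,0,0,0,-0.149,0.3],[0.07,0.026,0,0,0,-0.298,0.3],[0.105,0.04,0,0,0,-0.447,0.3],[0.14,0.053,0,0,0,-0.596,0.3],[0.174,0.067,0,0,0,-0.745,0.3]]'; python3 to.py "460 -379 97 102"
python3 - <<'E'
from rig import cams
import cv2
f=cams.grab_frame("scene");cv2.imwrite("pics/s1.png",cv2.resize(f["image"][...,::-1],(800,600)))
E
```

```text
clock: 1.1
eef_pos: [460.7, -380.0, 228.7]
tcp_rot: [-3.141, -0.001, 1.752]
contact_force: [0.1, -0.3, 0.2]
opening: 0.698
grasp_force: 0.0
t 1.10 [ 460.7 -380.   228.7] [-1.7998e+02 -3.0000e-02  1.0038e+02] open 0.698 [ 0.1 -0.3  0.2] q [-0.69  0.31  1.69 -0.    1.14 -0.87]
[ 0.0011 -0.0004  0.1317] [-0.0004 -0.0005 -0.0282]
```

View pics/s1.png

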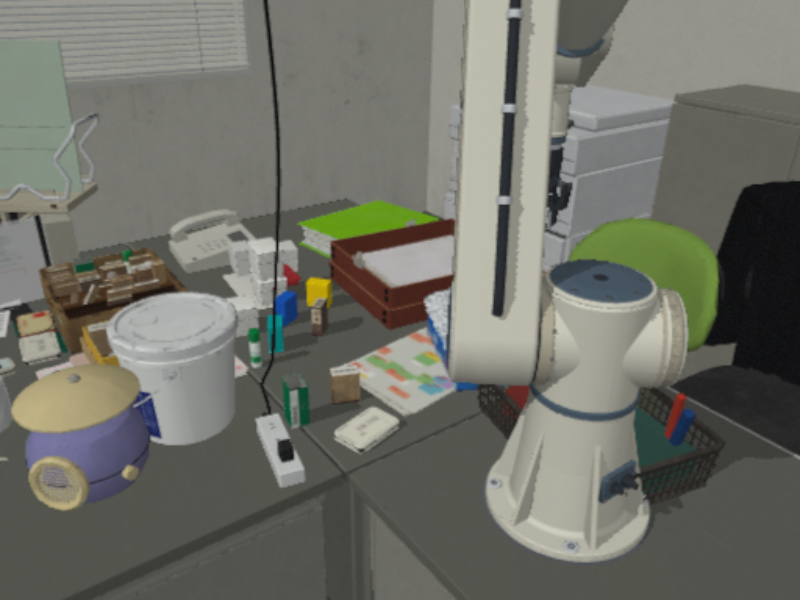

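The robot body hides the rack in the scene view, and everything else stands as before: cord near (275,200–370), carton at (295,400). I'll descend onto the orange grip.

```bash
python3 -m crank '[[0.001,0,0.045,0,0,-0.028,0.3],[0.001,0,0.09,0,0,-0.028,0.3],[0.001,0,0.115,0,0,-0.028,0.3],[0.001,0,0.131,0,0,-0.028,0.3],[0.001,0,0.131,0,0,-0.028,0.3]]' 30; python3 -m crank '[[0,0,0,0,0,0,1],[0,0,0,0,0,0,1],[0,0,0,0,0,0,1],[0,0,0,0,0,0,1]]' 30; python3 to.py
```

```text
clock: 1.65
eef_pos: [457.9, -379.1, 95.2]
tcp_rot: [-3.138, -0.004, 1.773]
contact_force: [-0.3, 0.2, -0.3]
opening: 0.701
grasp_force: 0.0
clock: 2.05
eef_pos: [459.6, -381.1, 99.5]
tcp_rot: [3.141, 0.002, 1.774]
contact_force: [-4.9, -0.6, 6.2]
opening: 0.241
grasp_force: 29.7
t 2.05 [ 459.6 -381.1   99.5] [1.7999e+02 9.0000e-02 1.0165e+02] open 0.241 [-4.9 -0.6  6.2] q [-0.69  0.46  1.8  -0.    0.88 -0.9 ]
```

```bash
python3 -m crank '[[0.018,0,0,0,0,0,1],[0.036,0,0,0,0,0,1],[0.054,0,0,0,0,0,1],[0.068,0,0,0,0,0,1],[0.076,0,0,0,0,0,1]]' 30; python3 -m crank '[[0.002,0,0,0,0,0,1],[0.004,0,0,0,0,0,1],[0.006,0,0,0,0,0,1],[0.006,0,0,0,0,0,1],[0.006,0,0,0,0,0,1]]'
```

```text
clock: 2.55
eef_pos: [442.9, -305.9, 99.4]
tcp_rot: [-3.14, 0.001, 1.775]
contact_force: [-11.0, -5.5, 10.5]
opening: 0.242
grasp_force: 31.7
clock: 3.05
eef_pos: [442.9, -305.1, 99.5]
tcp_rot: [-3.141, 0.009, 1.777]
contact_force: [-11.9, -25.0, -1.8]
opening: 0.242
grasp_force: 30.5
```

```bash
python3 -m crank '[[-0.004,0,0,0,0,0,1],[-0.004,0,0,0,0,0,0.4],[-0.004,0,0,0,0,0,0.3],[-0.004,0,0,0,0,0,0.3]]' 30; python3 to.py; python3 -m crank '[[0,0,-0.04,0,0,0,0.3],[0,0,-0.08,0,0,0,0.2],[0,0,-0.12,0,0,0,0.0],[0,0,-0.14,0,0,0,0.0]]'; python3 to.py "562 -129 235 72" "681 47 235 43.2" "681 47 44 43.2"
```

```text
clock: 3.45
eef_pos: [444.2, -303.9, 98.3]
tcp_rot: [3.141, 0.0, 1.774]
contact_force: [0.5, 0.7, -0.3]
opening: 0.7
grasp_force: 0.0
t 3.45 [ 444.2 -303.9   98.3] [1.7996e+02 2.0000e-02 1.0163e+02] open 0.700 [ 0.5  0.7 -0.3] q [-0.6   0.38  1.93  0.    0.83 -0.81]
clock: 3.85
eef_pos: [445.3, -304.4, 241.7]
tcp_rot: [3.138, 0.003, 1.774]
contact_force: [0.5, -0.7, 0.6]
opening: 0.999
grasp_force: 0.0
t 3.85 [ 445.3 -304.4  241.7] [179.8    0.18 101.65] open 0.999 [ 0.5 -0.7  0.6] q [-0.6   0.2   1.81  0.    1.13 -0.81]
[0.1482 0.1497 0.0067] [0.0042 0.0022 0.5175]
[0.2042 0.0588 0.    ] [-0.     -0.      0.5027]
[ 0.    -0.     0.191] [0. 0. 0.]
```

Run:
```python
from rig import cams
import pickle,cv2,numpy as np
f=cams.grab_frame("top");pickle.dump(f,open("pics/top1.pkl","wb"))
T=f["image"][...,::-1]
cv2.imwrite("pics/c2.png",cv2.convertScaleAbs(cv2.resize(T[195:275,310:416],(800,600),interpolation=cv2.INTER_NEAREST),alpha=1.4))
```

```text
(no output)
```

View pics/c2.png

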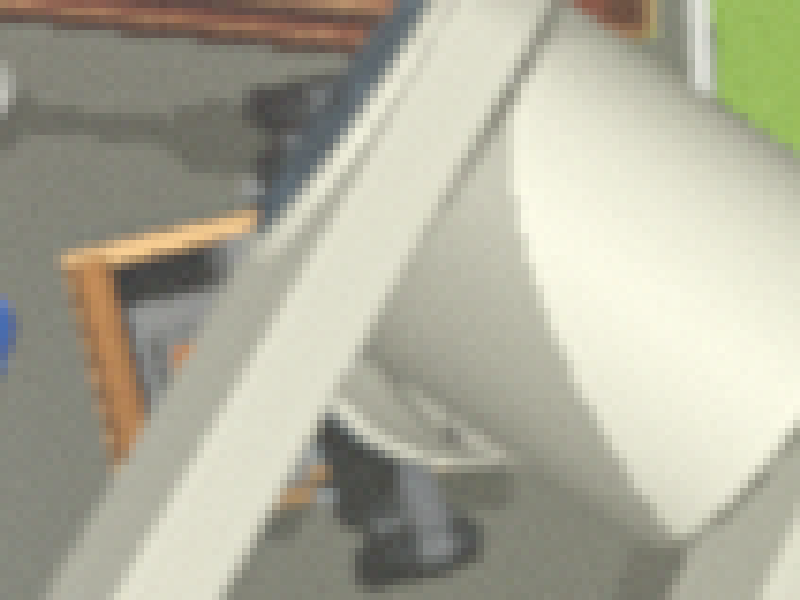

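The carriage's dark bearings at (150,280) now sit against the stop at (110,320), and the arm covers the rest. Next is the middle stamp.

```bash
python3 -m crank '[[0.03,0.03,0,0,0,0.1,0],[0.06,0.06,0,0,0,0.2,0],[0.09,0.09,0,0,0,0.3,0],[0.12,0.12,0,0,0,0.4,0],[0.148,0.15,0.006,0,0,0.517,0]]'; python3 -m crank '[[0.04,0.012,0,0,0,0.1,0],[0.08,0.024,0,0,0,0.2,0],[0.12,0.036,0,0,0,0.3,0],[0.16,0.048,0,0,0,0.4,0],[0.204,0.059,0,0,0,0.5,0]]'; python3 to.py "681 47 44 43.2"
python3 - <<'E'
from rig import cams
import cv2,pickle,numpy as np
f=cams.grab_frame("scene");pickle.dump(f,open("pics/s3.pkl","wb"))
a=cv2.resize(f["image"][...,::-1],(800,600))
cv2.imwrite("pics/s3.png",a[100:500,150:650])
E
```

```text
clock: 4.4
eef_pos: [562.1, -126.8, 232.3]
tcp_rot: [3.14, -0.0, 1.253]
contact_force: [0.5, 0.1, -0.5]
opening: 0.999
grasp_force: 0.0
clock: 4.9
eef_pos: [680.7, 48.7, 231.4]
tcp_rot: [-3.141, 0.0, 0.753]
contact_force: [1.9, -0.1, 0.5]
opening: 1.0
grasp_force: 0.0
t 4.90 [680.7  48.7 231.4] [-1.7999e+02  2.0000e-02  4.3130e+01] open 1.000 [ 1.9 -0.1  0.5] q [ 0.07  0.44  1.5  -0.    1.21  0.89]
[-0.0009  0.0016  0.1874] [-0.0002  0.0003 -0.0011]
```

View pics/s3.png

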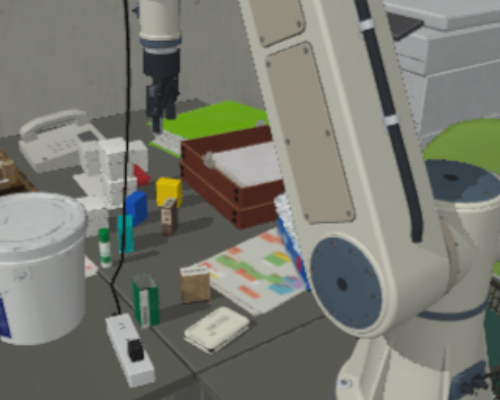

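The open gripper hangs at (162,110), above the speckled stamp at (170,215), and clear of the cord at (125,180). I'll descend and grasp.

```bash
python3 -m crank '[[0,0.0015,0.045,0,0,0,0],[0,0.0015,0.09,0,0,0,0],[0,0.0015,0.13,0,0,0,0],[0,0.0015,0.165,0,0,0,0],[0,0.0015,0.187,0,0,0,0]]'; python3 -m crank '[[0,0,0,0,0,0,0],[0,0,0,0,0,0,0.2],[0,0,0,0,0,0,0.3],[0,0,0,0,0,0,0.4],[0,0,0,0,0,0,0.45]]' 30;python3 -m crank '[[0,0,0,0,0,0,0.5],[0,0,0,0,0,0,0.6],[0,0,0,0,0,0,0.6]]';python3 to.py
```

```text
clock: 5.45
eef_pos: [679.0, 46.1, 41.3]
tcp_rot: [-3.139, 0.003, 0.758]
contact_force: [0.5, -0.3, -0.2]
opening: 0.999
grasp_force: 0.0
clock: 5.95
eef_pos: [681.9, 46.0, 46.4]
tcp_rot: [3.14, -0.002, 0.757]
contact_force: [-0.8, -0.4, 0.3]
opening: 0.551
grasp_force: 0.3
clock: 6.25
eef_pos: [681.9, 46.1, 46.4]
tcp_rot: [3.141, -0.002, 0.757]
contact_force: [-2.2, 1.2, 6.9]
opening: 0.534
grasp_force: 30.2
t 6.25 [681.9  46.1  46.4] [ 1.7994e+02 -9.0000e-02  4.3360e+01] open 0.534 [-2.2  1.2  6.9] q [0.07 0.64 1.62 0.   0.88 0.88]
```

```bash
python3 to.py "682 46 245 43.4" "610.5 -107 245 63" "539 -260 245 83" "467.5 -414.4 245 102.4" "467.5 -414.4 60 102.4"
```

```text
t 6.25 [681.9  46.1  46.4] [ 1.7994e+02 -9.0000e-02  4.3360e+01] open 0.534 [-2.2  1.2  6.9] q [0.07 0.64 1.62 0.   0.88 0.88]
[ 0.0003  0.0004 -0.1986] [ 0.0011 -0.0015 -0.0007]
[-0.1571  0.062   0.    ] [ 0.      0.     -0.3421]
[-0.1688  0.0058  0.    ] [ 0.      0.     -0.3491]
[-0.162  -0.0522 -0.    ] [ 0.      0.     -0.3386]
[ 0.    -0.     0.185] [0. 0. 0.]
```

```bash
python3 -m crank '[[0,0,-0.02,0,0,0,0.6],[0,0,-0.065,0,0,0,0.6],[0,0,-0.11,0,0,0,0.6],[0,0,-0.155,0,0,0,0.6],[0,0,-0.199,0,0,0,0.6]]'; python3 -m crank '[[-0.031,0.012,0,0,0,-0.07,0.6],[-0.063,0.025,0,0,0,-0.14,0.6],[-0.094,0.037,0,0,0,-0.2,0.6],[-0.126,0.05,0,0,0,-0.27,0.6],[-0.157,0.062,0,0,0,-0.342,0.6]]'; python3 -m crank '[[-0.034,0.001,0,0,0,-0.07,0.6],[-0.068,0.002,0,0,0,-0.14,0.6],[-0.101,0.003,0,0,0,-0.21,0.6],[-0.135,0.005,0,0,0,-0.28,0.6],[-0.169,0.006,0,0,0,-0.349,0.6]]';  python3 -m crank '[[-0.032,-0.01,0,0,0,-0.07,0.6],[-0.065,-0.021,0,0,0,-0.14,0.6],[-0.11,-0.035,0,0,0,-0.21,0.6],[-0.145,-0.047,0,0,0,-0.28,0.6],[-0.162,-0.052,0,0,0,-0.339,0.6]]'; python3 -m crank '[[0,0,0,0,0,0,0.6],[0,0,0,0,0,0,0.6]]' | tail -2; python3 to.py "467.5 -414.4 62 102.4"
```

```text
clock: 6.75
eef_pos: [680.9, 45.9, 246.4]
tcp_rot: [3.141, -0.001, 0.757]
contact_force: [0.2, 0.4, -0.4]
opening: 0.532
grasp_force: 31.3
clock: 7.25
eef_pos: [608.8, -108.1, 244.5]
tcp_rot: [3.141, -0.0, 1.102]
contact_force: [-0.2, 0.2, -0.4]
opening: 0.537
grasp_force: 31.4
clock: 7.75
eef_pos: [537.4, -261.4, 244.5]
tcp_rot: [3.141, 0.0, 1.451]
contact_force: [0.8, 0.4, -0.0]
opening: 0.532
grasp_force: 31.4
clock: 8.25
eef_pos: [464.9, -417.3, 244.4]
tcp_rot: [-3.141, 0.001, 1.788]
contact_force: [0.2, -0.1, -0.8]
opening: 0.534
grasp_force: 31.4
opening: 0.53
grasp_force: 31.4
t 8.45 [ 466.4 -414.4  244.1] [ 1.7998e+02 -2.0000e-02  1.0224e+02] open 0.530 [-0.4 -0.5 -1. ] q [-0.73  0.34  1.62  0.    1.18 -0.94]
[-0.0003  0.001   0.1821] [ 0.0003 -0.0003 -0.0028]
```

```bash
python3 -m crank '[[0,0.001,0.045,0,0,-0.003,0.6],[0,0.001,0.09,0,0,-0.003,0.6],[0,0.001,0.13,0,0,-0.003,0.6],[0,0.001,0.16,0,0,-0.003,0.6],[0,0.001,0.18,0,0,-0.003,0.6]]'; python3 -m crank '[[0,0,0,0,0,0,0.6],[0,0,0,0,0,0,0.6],[0,0,0.003,0,0,0,0.6],[0,0,0.006,0,0,0,0.6],[0,0,0.006,0,0,0,0.6]]';  python3 to.py "467.5 -414.4 55 102.4"
```

```text
clock: 8.95
eef_pos: [467.3, -412.0, 61.6]
tcp_rot: [-3.14, -0.003, 1.79]
contact_force: [-0.1, -0.0, -0.2]
opening: 0.533
grasp_force: 31.4
clock: 9.45
eef_pos: [467.8, -414.5, 58.6]
tcp_rot: [3.141, 0.001, 1.79]
contact_force: [-0.0, -0.2, -0.9]
opening: 0.535
grasp_force: 31.4
t 9.45 [ 467.8 -414.5   58.6] [1.7997e+02 4.0000e-02 1.0255e+02] open 0.535 [-0.  -0.2 -0.9] q [-0.73  0.55  1.76  0.    0.84 -0.95]
[ 0.0002 -0.0003  0.0036] [0.0006 0.0007 0.0025]
```

```bash
python3 -m crank '[[0,0,0.002,0,0,0.0025,0.6],[0,0,0.002,0,0,0.0025,0.6]]'|sed -n 2,4p; python3 -m crank '[[0,0,0.0015,0,0,0,0.6],[0,0,0.0015,0,0,0,0.6]]' |sed -n 2,4p
```

```text
eef_pos: [467.9, -414.7, 56.5]
tcp_rot: [3.141, 0.001, 1.787]
contact_force: [0.1, -0.0, 2.9]
eef_pos: [467.8, -415.0, 56.3]
tcp_rot: [3.141, 0.001, 1.787]
contact_force: [-4.2, 2.6, 17.0]
```

```bash
python3 -m crank '[[0,0,-0.0015,0,0,0,0.6],[0,0,-0.0015,0,0,0,0.42],[0,0,-0.0015,0,0,0,0.35],[0,0,-0.0015,0,0,0,0.25],[0,0,-0.0015,0,0,0,0.2]]'; python3 -m crank '[[0,0,-0.02,0,0,0,0.2],[0,0,-0.06,0,0,0,0.2],[0,0,-0.1,0,0,0,0.2],[0,0,-0.145,0,0,0,0.1],[0,0,-0.18,0,0,0,0]]'; python3 to.py "454.5 -227 240 120" "441 -44 240 139" "428 138.6 240 157.7" "428 138.6 42 157.7"
```

```text
clock: 10.35
eef_pos: [467.5, -414.3, 55.7]
tcp_rot: [-3.141, -0.0, 1.787]
contact_force: [-0.1, 1.3, -0.5]
opening: 0.799
grasp_force: 0.0
clock: 10.85
eef_pos: [467.8, -414.6, 238.6]
tcp_rot: [3.141, 0.001, 1.787]
contact_force: [-0.1, 0.1, -0.4]
opening: 0.999
grasp_force: 0.0
t 10.85 [ 467.8 -414.6  238.6] [1.7994e+02 8.0000e-02 1.0241e+02] open 0.999 [-0.1  0.1 -0.4] q [-0.73  0.34  1.62 -0.    1.17 -0.94]
[ 0.1861  0.0273 -0.0016] [ 0.0008  0.0016 -0.307 ]
[0.1652 0.0798 0.    ] [-0.      0.     -0.3316]
[0.1296 0.1293 0.    ] [ 0.      0.     -0.3264]
[ 0.    -0.     0.198] [0. 0. 0.]
```

```bash
python3 -m crank '[[0.037,0.005,0,0,0,-0.06,0],[0.075,0.011,0,0,0,-0.12,0],[0.112,0.016,0,0,0,-0.18,0],[0.149,0.022,0,0,0,-0.24,0],[0.186,0.027,0,0,0,-0.307,0]]'; python3 -m crank '[[0.033,0.016,0,0,0,-0.066,0],[0.066,0.032,0,0,0,-0.132,0],[0.099,0.048,0,0,0,-0.2,0],[0.132,0.064,0,0,0,-0.265,0],[0.165,0.08,0,0,0,-0.332,0]]'; python3 -m crank '[[0.026,0.026,0,0,0,-0.066,0],[0.052,0.052,0,0,0,-0.132,0],[0.078,0.078,0,0,0,-0.2,0],[0.104,0.104,0,0,0,-0.265,0],[0.13,0.129,0,0,0,-0.326,0]]';  python3 -m crank '[[0,0,0,0,0,0,0]]' | head -1;  python3 to.py "428 138.6 42 157.7"
python3 - <<'E'
from rig import cams
import cv2,pickle,numpy as np
f=cams.grab_frame("top");pickle.dump(f,open("pics/top2.pkl","wb"))
T=f["image"][...,::-1]
c=np.zeros((600,800,3),np.uint8)
c[:390,:600]=cv2.convertScaleAbs(cv2.resize(T[205:270,315:415],(600,390),interpolation=cv2.INTER_NEAREST),alpha=1.4)
f=cams.grab_frame("scene")
c[400:600,:400]=cv2.resize(f["image"][180:280,130:330,::-1],(400,200))
c[400:600,400:800]=cv2.resize(T[190:290,100:300],(400,200))
cv2.imwrite("pics/c4.png",c)
E
```

```text
clock: 11.35
eef_pos: [453.6, -225.5, 235.9]
tcp_rot: [3.141, 0.0, 2.097]
contact_force: [0.5, 0.8, -0.4]
opening: 0.999
grasp_force: 0.0
clock: 11.85
eef_pos: [440.4, -42.6, 236.0]
tcp_rot: [3.141, 0.0, 2.429]
contact_force: [0.6, 0.8, 0.6]
opening: 1.001
grasp_force: 0.0
clock: 12.35
eef_pos: [426.9, 140.2, 236.1]
tcp_rot: [3.141, 0.0, 2.755]
contact_force: [0.9, -0.2, 0.3]
opening: 0.999
grasp_force: 0.0
clock: 12.45
t 12.45 [426.9 141.9 236.1] [ 1.7992e+02 -1.0000e-02  1.5799e+02] open 1.001 [-0.4 -1.2  0.7] q [ 0.32  0.07  1.98  0.    1.09 -0.87]
[-0.0023 -0.0029  0.1941] [ 0.0013 -0.0002  0.0051]
```

View pics/c4.png

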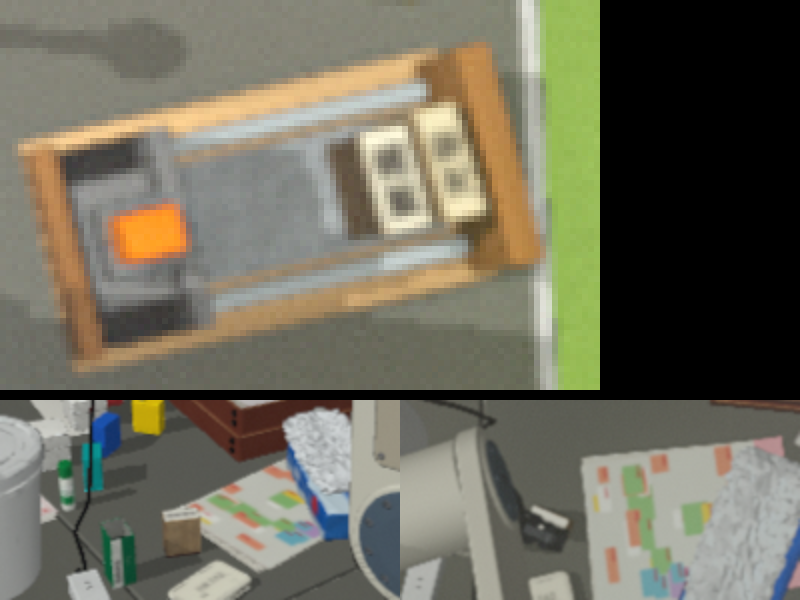

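Middle_stamp stands upright beside tall_stamp, with tops at (397,180) and (450,165), and the carriage is at its stop. The short_stamp at (180,530) in the scene view is untouched, so I'll descend on it.

```bash
python3 -m crank '[[-0.002,-0.003,0.045,0,0,0.005,0],[-0.002,-0.003,0.09,0,0,0.005,0],[-0.002,-0.003,0.135,0,0,0.005,0],[-0.002,-0.003,0.17,0,0,0.005,0],[-0.002,-0.003,0.192,0,0,0.005,0]]'; python3 -m crank '[[0,0,0,0,0,0,0],[0,0,0,0,0,0,0.2],[0,0,0,0,0,0,0.3],[0,0,0,0,0,0,0.35],[0,0,0,0,0,0,0.38]]' 30;python3 -m crank '[[0,0,0,0,0,0,0.42],[0,0,0,0,0,0,0.55],[0,0,0,0,0,0,0.55]]';python3 to.py
```

```text
clock: 13.05
eef_pos: [426.7, 133.4, 41.6]
tcp_rot: [-3.14, -0.002, 2.745]
contact_force: [0.8, -0.3, 1.0]
opening: 0.999
grasp_force: 0.0
clock: 13.55
eef_pos: [428.9, 135.3, 45.1]
tcp_rot: [3.14, 0.002, 2.747]
contact_force: [0.4, 0.6, 0.4]
opening: 0.622
grasp_force: 0.3
clock: 13.85
eef_pos: [428.9, 135.4, 45.2]
tcp_rot: [3.14, 0.002, 2.747]
contact_force: [-0.3, 0.2, 9.8]
opening: 0.598
grasp_force: 29.7
t 13.85 [428.9 135.4  45.2] [1.7992e+02 1.0000e-01 1.5742e+02] open 0.598 [-0.3  0.2  9.8] q [ 0.3   0.37  2.14 -0.    0.63 -0.87]
```

```bash
python3 to.py "429 135.5 245 157.4" "439.5 -38 245 139" "450.5 -212 245 120.5" "461 -385.1 245 102.4" "461 -385.1 60 102.4"
```

```text
t 13.85 [428.9 135.4  45.2] [1.7992e+02 1.0000e-01 1.5742e+02] open 0.598 [-0.3  0.2  9.8] q [ 0.3   0.37  2.14 -0.    0.63 -0.87]
[-0.0004  0.0004 -0.1998] [0.0014 0.0018 0.0003]
[-0.0764 -0.1561 -0.    ] [ 0.     -0.      0.3211]
[-0.1225 -0.1241 -0.    ] [ 0.     -0.      0.3229]
[-0.1545 -0.0788 -0.    ] [ 0.     -0.      0.3159]
[ 0.    -0.     0.185] [0. 0. 0.]
```

```bash
python3 -m crank '[[0,0,-0.02,0,0,0,0.55],[0,0,-0.065,0,0,0,0.55],[0,0,-0.11,0,0,0,0.55],[0,0,-0.155,0,0,0,0.55],[0,0,-0.2,0,0,0,0.55]]'; python3 -m crank '[[-0.015,-0.031,0,0,0,0.064,0.55],[-0.03,-0.062,0,0,0,0.128,0.55],[-0.046,-0.094,0,0,0,0.193,0.55],[-0.061,-0.125,0,0,0,0.257,0.55],[-0.076,-0.156,0,0,0,0.321,0.55]]'; python3 -m crank '[[-0.024,-0.025,0,0,0,0.065,0.55],[-0.049,-0.05,0,0,0,0.13,0.55],[-0.073,-0.075,0,0,0,0.195,0.55],[-0.098,-0.1,0,0,0,0.26,0.55],[-0.122,-0.124,0,0,0,0.323,0.55]]';  python3 -m crank '[[-0.031,-0.016,0,0,0,0.063,0.55],[-0.062,-0.032,0,0,0,0.126,0.55],[-0.093,-0.047,0,0,0,0.19,0.55],[-0.13,-0.066,0,0,0,0.253,0.55],[-0.154,-0.079,0,0,0,0.316,0.55]]'; python3 -m crank '[[0,0,0,0,0,0,0.55],[0,0,0,0,0,0,0.55]]' | tail -2; python3 to.py "461 -385.1 62 102.4"
```

```text
clock: 14.35
eef_pos: [427.4, 135.0, 246.4]
tcp_rot: [3.141, 0.001, 2.747]
contact_force: [1.5, 0.4, -1.1]
opening: 0.595
grasp_force: 33.2
clock: 14.85
eef_pos: [437.9, -39.4, 244.5]
tcp_rot: [3.141, 0.001, 2.424]
contact_force: [0.6, 0.0, -1.4]
opening: 0.596
grasp_force: 33.2
clock: 15.35
eef_pos: [448.7, -213.2, 244.5]
tcp_rot: [3.141, 0.001, 2.101]
contact_force: [1.0, -0.0, -0.4]
opening: 0.597
grasp_force: 33.2
clock: 15.85
eef_pos: [458.9, -386.9, 244.4]
tcp_rot: [3.141, 0.001, 1.784]
contact_force: [0.4, 0.1, -1.3]
opening: 0.598
grasp_force: 33.2
opening: 0.601
grasp_force: 33.2
t 16.05 [ 458.6 -384.4  243.8] [-1.7998e+02 -5.0000e-02  1.0239e+02] open 0.601 [-0.3  0.  -0.8] q [-0.7   0.3   1.68  0.    1.17 -0.92]
[-0.0014  0.0022  0.1818] [-0.0003 -0.0008 -0.0002]
```

```bash
python3 -m crank '[[-0.001,0.002,0.045,0,0,0,0.55],[-0.001,0.002,0.09,0,0,0,0.55],[-0.001,0.002,0.13,0,0,0,0.55],[-0.001,0.002,0.16,0,0,0,0.55],[-0.001,0.002,0.178,0,0,0,0.55]]'; python3 -m crank '[[0,0,0,0,0,0,0.55],[0,0,0,0,0,0,0.55],[0,0,0.003,0,0,0,0.55],[0,0,0.006,0,0,0,0.55],[0,0,0.006,0,0,0,0.55]]';  python3 to.py "461 -385.1 55 102.4"
```

```text
clock: 16.55
eef_pos: [460.1, -382.5, 63.7]
tcp_rot: [-3.14, -0.003, 1.789]
contact_force: [-1.1, 0.3, -1.1]
opening: 0.601
grasp_force: 33.2
clock: 17.05
eef_pos: [461.5, -385.2, 60.5]
tcp_rot: [3.141, 0.001, 1.787]
contact_force: [-1.1, -0.2, -0.5]
opening: 0.597
grasp_force: 33.2
t 17.05 [ 461.5 -385.2   60.5] [1.7997e+02 4.0000e-02 1.0241e+02] open 0.597 [-1.1 -0.2 -0.5] q [-0.7   0.52  1.81  0.    0.81 -0.91]
[ 0.0002 -0.0004  0.0055] [0.0005 0.0006 0.0002]
```

```bash
python3 -m crank '[[0,0,0.002,0,0,0,0.55],[0,0,0.004,0,0,0,0.55],[0,0,0.004,0,0,0,0.55]]'|sed -n 2,4p; python3 -m crank '[[0,0,0.0015,0,0,0,0.55],[0,0,0.0015,0,0,0,0.55]]' |sed -n 2,4p
```

```text
eef_pos: [461.1, -385.0, 55.7]
tcp_rot: [-3.141, -0.0, 1.787]
contact_force: [-0.6, -0.3, -0.9]
eef_pos: [461.3, -385.2, 55.3]
tcp_rot: [-3.142, 0.0, 1.787]
contact_force: [-2.9, 0.8, 7.8]
```

```bash
python3 -m crank '[[0,0,-0.0005,0,0,0,0.5],[0,0,-0.0005,0,0,0,0.36],[0,0,-0.0005,0,0,0,0.3],[0,0,-0.0005,0,0,0,0.2],[0,0,-0.0005,0,0,0,0.15]]'; python3 -m crank '[[0,0,-0.02,0,0,0,0.15],[0,0,-0.06,0,0,0,0.15],[0,0,-0.1,0,0,0,0.15],[0,0,-0.12,0,0,0,0.3],[0,0,-0.13,0,0,0,0.3]]'; python3 to.py "443.2 -304.5 185 102.2" "443.2 -304.5 98 102.2"
python3 - <<'E'
from rig import cams
import cv2,pickle
f=cams.grab_frame("top");pickle.dump(f,open("pics/top3.pkl","wb"))
E
```

```text
clock: 18.05
eef_pos: [461.2, -385.1, 54.9]
tcp_rot: [-3.142, -0.0, 1.787]
contact_force: [-0.4, -0.9, 0.1]
opening: 0.847
grasp_force: 0.0
clock: 18.55
eef_pos: [462.1, -385.8, 187.4]
tcp_rot: [3.139, 0.003, 1.787]
contact_force: [-1.0, -0.6, 0.1]
opening: 0.704
grasp_force: 0.0
t 18.55 [ 462.1 -385.8  187.4] [1.7988e+02 1.6000e-01 1.0240e+02] open 0.704 [-1.  -0.6  0.1] q [-0.7   0.36  1.73 -0.    1.05 -0.91]
[ 0.0835 -0.001   0.0022] [0.0021 0.0028 0.0036]
[ 0.    -0.     0.087] [0. 0. 0.]
```

```bash
python3 -m crank '[[0.03,0,0,0,0,0,0.3],[0.06,-0.001,0,0,0,0,0.3],[0.083,-0.001,0.001,0,0,0,0.3],[0.083,-0.001,0.001,0,0,0,0.3]]';  python3 -m crank '[[0,0,0.04,0,0,0,0.3],[0,0,0.07,0,0,0,0.3],[0,0,0.086,0,0,0,0.3],[0,0,0.086,0,0,0,0.3]]'; python3 -m crank '[[0,0,0,0,0,0,0.6],[0,0,0,0,0,0,1],[0,0,0,0,0,0,1],[0,0,0,0,0,0,1]]' 30; python3 to.py
```

```text
clock: 19.0
eef_pos: [440.6, -301.3, 182.2]
tcp_rot: [-3.139, -0.003, 1.789]
contact_force: [-0.3, -0.4, -0.1]
opening: 0.699
grasp_force: 0.0
clock: 19.4
eef_pos: [440.7, -303.5, 94.8]
tcp_rot: [-3.138, -0.004, 1.787]
contact_force: [-0.0, 1.0, 0.4]
opening: 0.696
grasp_force: 0.0
clock: 19.8
eef_pos: [442.5, -304.9, 99.1]
tcp_rot: [3.141, 0.001, 1.788]
contact_force: [-4.7, -1.9, 5.9]
opening: 0.242
grasp_force: 30.1
t 19.80 [ 442.5 -304.9   99.1] [1.7998e+02 9.0000e-02 1.0242e+02] open 0.242 [-4.7 -1.9  5.9] q [-0.61  0.38  1.93 -0.    0.83 -0.82]
```

```bash
python3 -m crank '[[-0.008,0,0,0,0,0,1],[-0.016,0,0,0,0,0,1],[-0.024,0,0,0,0,0,1],[-0.032,0,0,0,0,0,1],[-0.038,0,0,0,0,0,1]]'; python3 -m crank '[[-0.002,0,0,0,0,0,1],[-0.004,0,0,0,0,0,1],[-0.006,0,0,0,0,0,1],[-0.008,0,0,0,0,0,1],[-0.01,0,0,0,0,0,1]]'; python3 -m crank '[[-0.0015,0,0,0,0,0,1],[-0.003,0,0,0,0,0,1],[-0.0045,0,0,0,0,0,1],[-0.006,0,0,0,0,0,1],[-0.0075,0,0,0,0,0,1]]'
```

```text
clock: 20.3
eef_pos: [450.8, -341.9, 99.1]
tcp_rot: [3.141, 0.0, 1.787]
contact_force: [-2.9, 0.9, 8.8]
opening: 0.244
grasp_force: 30.4
clock: 20.8
eef_pos: [452.8, -351.2, 99.1]
tcp_rot: [3.141, 0.0, 1.787]
contact_force: [-3.1, 1.4, 8.2]
opening: 0.246
grasp_force: 30.3
clock: 21.3
eef_pos: [454.4, -358.3, 99.1]
tcp_rot: [3.141, -0.0, 1.787]
contact_force: [-3.7, 2.9, 8.1]
opening: 0.237
grasp_force: 30.4
```

```bash
python3 -m crank '[[-0.001,0,0,0,0,0,1],[-0.002,0,0,0,0,0,1],[-0.003,0,0,0,0,0,1],[-0.003,0,0,0,0,0,1]]'|sed -n 2,4p; python3 -m crank '[[-0.001,0,0,0,0,0,1],[-0.001,0,0,0,0,0,1]]'|sed -n 2,4p;python3 -m crank '[[-0.001,0,0,0,0,0,1],[-0.001,0,0,0,0,0,1]]'|sed -n 2,4p
```

```text
eef_pos: [455.1, -361.4, 99.1]
tcp_rot: [3.141, 0.0, 1.787]
contact_force: [-3.3, 1.4, 7.7]
eef_pos: [455.3, -362.2, 99.1]
tcp_rot: [3.141, -0.0, 1.787]
contact_force: [-3.5, 2.6, 8.1]
eef_pos: [455.3, -362.3, 99.1]
tcp_rot: [3.141, -0.002, 1.787]
contact_force: [-3.3, 6.7, 11.1]
```

```bash
python3 -m crank '[[-0.001,0,0,0,0,0,1],[-0.001,0,0,0,0,0,1]]'|sed -n 2,4p;python3 -m crank '[[0.0012,0,0,0,0,0,1],[0.0012,0,0,0,0,0,0.5],[0.0012,0,0,0,0,0,0.3],[0.0012,0,0,0,0,0,0.3]]'; python3 -m crank '[[0,0,-0.03,0,0,0,0.3],[0,0,-0.07,0,0,0,0.3],[0,0,-0.11,0,0,0,0.2],[0,0,-0.13,0,0,0,0.1],[0,0,-0.14,0,0,0,0]]'; python3 to.py "450 -190 250 102"
```

```text
eef_pos: [455.3, -362.3, 99.0]
tcp_rot: [-3.141, -0.004, 1.787]
contact_force: [-3.0, 12.2, 14.0]
clock: 22.7
eef_pos: [455.7, -363.4, 98.2]
tcp_rot: [3.141, 0.001, 1.787]
contact_force: [-0.9, -0.5, -0.9]
opening: 0.696
grasp_force: 0.0
clock: 23.2
eef_pos: [456.3, -363.9, 240.5]
tcp_rot: [3.139, 0.003, 1.787]
contact_force: [0.1, 0.6, -0.0]
opening: 1.001
grasp_force: 0.0
t 23.20 [ 456.3 -363.9  240.5] [1.7986e+02 1.7000e-01 1.0239e+02] open 1.001 [ 0.1  0.6 -0. ] q [-0.68  0.28  1.71  0.    1.15 -0.89]
[ 0.1712  0.0312 -0.01  ] [0.0024 0.0029 0.0069]
```

Move aside and look at the result.

```bash
python3 -m crank '[[0.04,0,-0.01,0,0,0,0],[0.08,0,-0.01,0,0,0,0],[0.12,0,-0.01,0,0,0,0],[0.16,0,-0.01,0,0,0,0],[0.2,0,-0.01,0,0,0,0]]'; python3 -m crank '[[0.04,0,0,0,0,0,0],[0.08,0,0,0,0,0,0],[0.12,0,0,0,0,0,0],[0.16,0,0,0,0,0,0],[0.16,0,0,0,0,0,0]]'
python3 - <<'E'
from rig import cams
import cv2,numpy as np
T=cams.grab_frame("top")["image"][...,::-1]; S=cams.grab_frame("scene")["image"][...,::-1]
c=np.zeros((600,800,3),np.uint8)
c[:390,:600]=cv2.convertScaleAbs(cv2.resize(T[205:270,315:415],(600,390),interpolation=cv2.INTER_NEAREST),alpha=1.4)
c[400:600,:266]=cv2.resize(S,(266,200));c[400:600,300:566]=cv2.resize(T,(266,200))
cv2.imwrite("pics/c5.png",c)
E
```

```text
clock: 23.7
eef_pos: [411.4, -166.3, 247.0]
tcp_rot: [-3.141, -0.001, 1.787]
contact_force: [0.2, 0.6, 0.8]
opening: 0.999
grasp_force: 0.0
clock: 24.2
eef_pos: [376.4, -8.2, 247.1]
tcp_rot: [-3.14, -0.002, 1.791]
contact_force: [-0.6, -0.1, 0.4]
opening: 0.997
grasp_force: 0.0
```

View pics/c5.png

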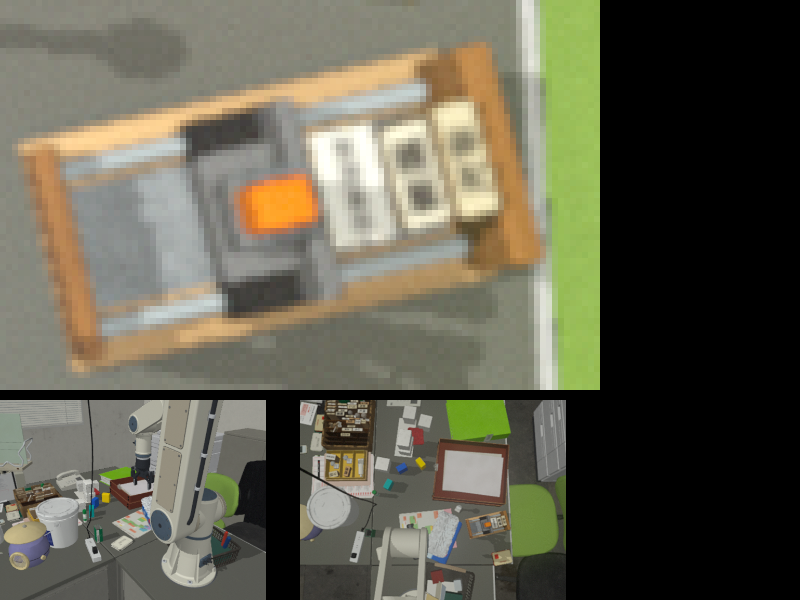

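The row is snug: tall at (465,155) against the end plate, middle at (412,175), short at (352,185) against the carriage, all upright, with the bystanders where they were. Handing in.

```bash
python3 -m crank '[[0,0,0,0,0,0,0],[0,0,0,0,0,0,0]]' | head -1; python3 -c "
from rig import sign_off
print(sign_off())"
```

```text
clock: 24.5
the job is handed in; nothing more can be done
None
```

The job is handed in at about 24.5 s of the 72 s allowed: the three stamps stand upright in the rack, stepping down from tall at the end plate to short, with the carriage closed snugly against them and the gripper clear; the hand-in call returned no verdict.

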